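# Test shot and drive-depth check on a clamped nail gun

### The job

Fire a test pin: pull the clamped nail gun's red trigger all the way in, hold it there for a moment and let it spring back. Then take the blue-handled depth gauge from its wooden rest, push it into the slanting brass guide tube until its collar stops against the tube's mouth, pause there for a moment, and draw it right out again. Finish while still holding the gauge in the gripper, still and level, with its tip above the white reading disc by about a hand's breadth (100 mm) for reading; leave the other things on the bench where they are.

Things in the scene. Friction and masses are not known exactly. Their poses are not given: they have to be found in the camera images.
- station: Fixed nail-gun station on a dark steel plate (top at height 12). Origin on the table under the wooden test block; z up; x points along the shot, from gun through block, to the guide tube's open side. The grey gun lies on its side at height 75: head 60 across, x -197 to -70, y -30 to 30, top at height 105. To squeeze the trigger from above, close along station x at station y -80, height 75.
- gun_grip (a point): Middle of the back face of the gun's black grip where the other finger bears, at station x -140, y -80, height 75. The grip is a level bar along station y, y -20 to -145, x -140 to -110, heights 59 to 91. Free below it down to the table, save a low bridge from grip to magazine at station y -127 to -145.
- magazine (a point): Middle of the gun's aluminium magazine, a fixed bar along station y beyond the trigger: station x -54 to -36, y -140 to -10, heights 62 to 88. It leaves a 38 mm gap beside the trigger's face for one finger.
- trigger (a joint): Hinge angle of the red trigger, on the grip's +x side: 0 released, 0.28 rad fully in at its stop; over 0.22 counts as all the way in. Upright hinge at station x -100, y -44; the 52 mm blade runs towards station -y and swings to -x. At 36 mm from the hinge the sprung blade needs 3.5 N to start, 8 N fully in; it returns by itself.
- trigger_face (a point): Middle of the trigger's outer (+x) face where a finger presses, 36 mm from its hinge; at rest station x -92, y -80, height 75; fully in about x -101. Blade 24 mm high, 8 mm thick. Moves with the trigger.
- guide_tube: Fixed brass tube, 66 long, 23 outside, 12 bore (mm), widening to an 18 mm funnel (30 outside) over its last 9 mm. Origin: centre of its open mouth, 125 mm above the table at station x 20, y 0. z axis: along the tube, out of the mouth, away from the robot and up, 25 degrees above level; the gauge enters along -z.
- gauge: Depth gauge, loose, about 120 g. x axis: along it to the tip. Origin: on its axis at the front face of the brass collar (which stops on the tube's mouth). Ahead: steel rod 9 mm across, 55 long. Behind: collar 30 across, 8 thick, then a blue bar handle 16 wide (y), 20 high (z), x -8 to -118. Starts level in the rest, z up, axis 70 mm above the table.
- gauge_tip (a point): Tip of the steel rod, at gauge x +55.
- gauge_grip (a point): Middle of the blue handle, at gauge x -55, near the centre of mass: the place to grip, across the 16 mm width, from above.
- rest: Fixed wooden rest, base 190 x 64 x 8 mm, with two notched posts open at the top: under the rod (x 28 to 40, 32 wide, top at height 79) and under the handle's end (x -112 to -100, 36 wide, top 74). Its x is the gauge's x; origin on the table under the gauge's collar. Lift the gauge straight up 25 mm to clear it. Left or right of the station, the disc on the other side.
- disc: Fixed reading disc lying on the table: white, 110 mm across, on a 120 mm dark rim, 8 mm high. Origin: centre of its underside, on the table.
- hammer: Bystander, leave where it is: hammer, about 240 long (mm); origin at its underside.
- glue: Bystander, leave where it is: yellow glue bottle, 56 across, 130 tall (mm); origin at its underside.
- oil: Bystander, leave where it is: green can, 60 across, 90 tall (mm); origin at its underside.
- pinbox: Bystander, leave where it is: open cardboard box, 120 x 90 x 40 (mm); origin at its underside.
- offcut_a: Bystander, leave where it is: straw-coloured bamboo offcut, 150 x 28 x 12 (mm); origin at its underside.
- offcut_b: Bystander, leave where it is: green bamboo offcut, 110 x 28 x 12 (mm); origin at its underside.
- square_block: Bystander, leave where it is: pale wooden block, 90 x 45 x 30 (mm); origin at its underside.
Not all that is in view belongs to the job. Leave any purple look-alike of the rest alone.

How it is judged:
On the way, in this order (a step that is already met when the one before it is completed fails the run):
1. the trigger is pulled all the way in (over 0.22 rad) for 0.2 s (value of joint trigger above 0.22 rad), for 0.2 s.
2. the trigger is let go and has sprung back (below 0.05 rad) (value of joint trigger below 0.05 rad), for 0.2 s.
3. the gripper holds the gauge in the guide tube with its collar on the mouth, within 3 mm, for 0.2 s (z of gauge in the frame of guide_tube between -0.004 and 0.003 m and x of gauge in the frame of guide_tube between -0.005 and 0.005 m and y of gauge in the frame of guide_tube between -0.005 and 0.005 m and z of gauge_tip in the frame of guide_tube below -0.045 m and angle between the x axis of gauge and the z axis of guide_tube, either way round below 0.08 rad and contact force between the fingers and gauge above 0.5 N), for 0.2 s.
4. the held gauge is drawn out, its tip clear of the tube's mouth (z of gauge_tip in the frame of guide_tube above 0.003 m and contact force between the fingers and gauge above 0.5 N), for 0.1 s.
At the end, for the whole second after the job is handed in: The fingers still hold the gauge, at rest and not touching the rest, the station or the disc, level within 0.15 rad, its tip over the white disc (within 55 mm of its centre) and 55 to 180 mm above the table; the trigger is released (contact force between the fingers and gauge above 0.5 N and horizontal distance between gauge_tip and disc below 0.055 m and height (world z) of gauge_tip between 0.055 and 0.18 m and angle between gauge's own x axis and vertical between 1.421 and 1.721 rad and linear speed of gauge below 0.02 m/s and angular speed of gauge below 0.15 rad/s and contact force between gauge and rest below 0.2 N and contact force between gauge and station below 0.2 N and contact force between gauge and disc below 0.2 N and value of joint trigger below 0.05 rad); the arm keeps its last pose, push and grip.
It fails at once if a bystander is shifted by more than 30 mm (distance of any of hammer, glue, oil, pinbox, offcut_a, offcut_b, square_block from where it was at the start of the episode above 0.03 m).
It also fails if it takes over 61 s, if anything falls off the work surface, if the arm or the gripper's body presses on something with over 40 N, if the wrist force passes 120 N, or if a joint passes its speed limit or range.

### The arm

A 7-joint arm with a two-finger parallel gripper is mounted at the origin on the work surface. World frame = base frame: x ahead of the robot, y to its left, z up, the work surface at z = 0. Lengths are in m, angles in rad, forces in N, time in s.
With the tool pointing down it reaches from about 0.4 to 0.85 m from the base axis. Payload 4.5 kg.
Tool frame: the origin (TCP) lies between the finger pads; the fingertips stand 11 mm ahead of it and the grasp point (between the pads) lies 8 mm behind it (r.nose_length is the distance from the TCP to the fingertips, in m); z points along the fingers, y is the line along which they close (so a half turn about z gives the same grasp; the last joint's range is limited). The gripper opens to 88 mm and grips with 3 to 60 N. Pads are 18 mm wide; open, the fingers measure 123 mm over their backs; the gripper's body (75 mm by 187 mm) begins 45 mm behind the grasp point.
Start: joints at [-1.138, 0.689, -0.195, 1.565, 0.157, 0.902, -0.215], TCP at [0.243, 0.576, 0.25] pointing down, gripper open.
Joint ranges: [-3.01, 3.01], [-0.46, 2.08], [-1.47, 1.51], [0.13, 2.56], [-1, 4.14], [0.04, 2.09], [-2.66, 2.66]. Speed limits (rad/s): [2.57, 2.57, 3.14, 3.14, 3.14, 3.14, 3.14].

### API

Orientations are given as a unit quaternion [x, y, z, w].
In Python, from plant import get_state, snapshot, camera_model, r gives the robot as it stands.
- The arm moves only by the shell command python3 -m inch 'ROWS' [FORCE]. ROWS is text: rows parted by semicolons, each of 7 numbers parted by spaces: the opening, from -1 (shut) to 1 (fully open), then the shift along the tool's x, y, z in m, then the turn, a rotation vector about the tool's x, y, z in rad. A call has 1 to 20 rows; each row shifts and turns the commanded pose from where the row before left it, along the tool's axes as they then stand; what a row does not reach is not made up. A row lasts 1/12 s, in which the tool goes at most 41.7 mm and 7.16 degrees, less where a joint would pass 70% of its speed; a pose out of reach is approached as far as the arm can. A call is refused whole if a number of a shift passes 0.0417 or a number of a turn 0.125, either way. A call with a gripper value outside its range is refused whole. The fingers move at their own pace and stop on an object; FORCE is the grip in N (left out, the last holds). Time passes only in rows, so rows that do not move let the fingers close. It gives the time, the measured TCP pose, the force, the opening and the grip force at its end, in the units of the state.
- get_state(): the state, without advancing time (a new reading comes with each control period).
- snapshot(name): name is "scene" or "side" or "wrist"; returns (picture, depth): 420x560x3 uint8, red, green, blue; 420x560 float32, m along the optical axis (not along the pixel's ray), 0 where there is no reading.
- camera_model(name): a dict with "intrinsics" (3x3 intrinsics, pixels), "dist" ([k1, k2, p1, p2, k3] as OpenCV has them; the pictures are not rectified), "view" (4x4, takes a point from world to camera coordinates). Camera axes: x right, y down, z forward; pixel columns grow to the right and rows downward; lengths in m; the calibration is good to about 2 mm. A picture is of the moment at which its call begins: read the wrist's pose just before it. camera_model takes no time and is no camera call; for the wrist camera it gives the pose at the moment of the call.
- r.finish_job(): hands the job in; it is judged then, once.
The state is a dict: "clock": time; "q": joint angles; "qd": joint speeds; "joint_torque": joint torques, N m; "tool_pos": TCP position; "eef_rot": TCP orientation; "contact_force": force on the tool from outside, world axes, zero at the start; "moment": the same for the moment, N m; "opening": opening from 0.0 (shut) to 1.0 (fully open); "finger_force": force on a finger pad.
Only numpy, scipy, OpenCV 4.12 (cv2) and the standard library are available. Lean on these libraries where they do the work, as an engineer would, in place of code of your own. Each camera call takes 0.05 s, during which the arm holds its last target. There are 200 camera calls.

## Working session

There is one attempt and no reset: what is moved stays moved. The work goes in short steps, Python scripts to look and compute and a shell command to move; the robot and the scene stay as the last step left them, time stands still between calls to the robot, and variables do not carry over. Pictures are saved under pics/ and viewed, at most 10 in all, crops included, and the job is handed in when it is done.

```bash
ls; mkdir -p pics; python3 - <<'E'
from plant import *
import cv2,numpy as np
for n in("scene","side"):
    p,d=snapshot(n); cv2.imwrite(f"pics/{n}0.png",p[:,:,::-1]); np.savez(f"pics/{n}0.npz",p=p,d=d)
    m=camera_model(n); print(n,np.round(np.linalg.inv(m["view"]),3).tolist(), np.round(m["intrinsics"],1).tolist(), m["dist"])
print(get_state())
E
```

```text
pics
scene [[-0.46, 0.667, -0.586, 1.17], [0.888, 0.332, -0.319, 0.312], [-0.019, -0.667, -0.745, 0.978], [0.0, 0.0, 0.0, 1.0]] [[464.8, 0.0, 277.5], [0.0, 464.8, 209.4], [0.0, 0.0, 1.0]] [-0.13566785  0.          0.          0.          0.        ]
side [[0.87, -0.261, 0.418, 0.052], [-0.493, -0.478, 0.727, -0.81], [0.01, -0.839, -0.544, 0.673], [0.0, 0.0, 0.0, 1.0]] [[418.5, 0.0, 283.0], [0.0, 418.5, 208.0], [0.0, 0.0, 1.0]] [-0.11211547  0.          0.          0.          0.        ]
{'clock': 0.1, 'q': array([-1.13816384,  0.68992727, -0.19452779,  1.56623779,  0.15730802,
        0.90246529, -0.21514175]), 'qd': array([ 0.00076122, -0.00127048,  0.00109534, -0.00482075, -0.00069653,
        0.00016226, -0.00011743]), 'joint_torque': array([-2.71795085e-03, -5.28501856e+01, -1.27141222e+00, -1.53837508e+01,
       -5.25634142e-02,  1.98022768e-03,  3.37772792e-05]), 'tool_pos': array([0.2425385 , 0.57543255, 0.24897405]), 'eef_rot': array([ 1.98074954e-01,  9.80186531e-01, -8.15881222e-04, -1.06830802e-04]), 'contact_force': array([ 0.08784029, -1.40218772,  0.05917585]), 'moment': array([ 0.00117398, -0.00874698,  0.01818283]), 'finger_force': 0.0, 'opening': 0.9983764823396916}
```

View pics/scene0.png

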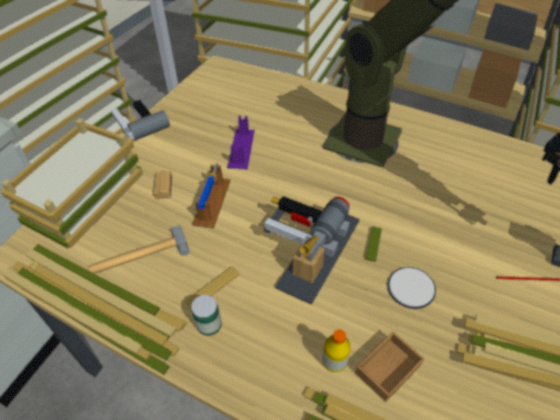

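View pics/side0.png

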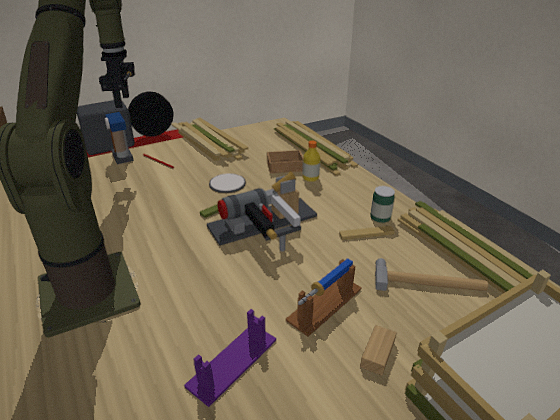

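Scene view: station in the centre (block at 310,262; red trigger about 300,218), gauge in its rest at (207,190), disc at (412,287). Side view: gauge rod towards the robot (305,298), handle far end (350,265).

```bash
cat > h.py <<'E'
from plant import *
import cv2,numpy as np
from scipy.spatial.transform import Rotation as R
def cloud(n,p,d,m):
    v,u=np.mgrid[:d.shape[0],:d.shape[1]]; uv=np.stack([u,v],-1).reshape(-1,1,2).astype(np.float64)
    xy=cv2.undistortPoints(uv,m["intrinsics"],np.array(m["dist"])).reshape(*d.shape,2)
    P=np.concatenate([xy*d[...,None],d[...,None]],-1); T=np.linalg.inv(m["view"])
    W=P@T[:3,:3].T+T[:3,3]; W[d==0]=np.nan; return W
def hsv(p): return cv2.cvtColor(p,cv2.COLOR_RGB2HSV).astype(int)
def tofrom(pos,Rg):
    "shift and rotvec in present tool axes to reach TCP pos, orientation Rg"
    s=get_state(); R0=R.from_quat(s["eef_rot"]); return R0.inv().apply(np.array(pos)-s["tool_pos"]),(R0.inv()*Rg).as_rotvec()
E
cat > m1.py <<'E'
from h import *
def pca(X):
    c=np.median(X[:,:2],0); w,V=np.linalg.eigh(np.cov((X[:,:2]-c).T)); return c,V[:,1],np.degrees(np.arctan2(V[1,1],V[0,1])),np.sqrt(w)
for n in("scene","side"):
    f=np.load(f"pics/{n}0.npz");p,d=f["p"],f["d"];W=cloud(n,p,d,camera_model(n));h=hsv(p);H,S,V=h[...,0],h[...,1],h[...,2];z=W[...,2]
    v,u=np.mgrid[:420,:560]
    box={"scene":dict(g=(190,165,235,225),st=(255,185,362,300),dc=(380,260,440,312)),"side":dict(g=(285,250,365,330),st=(200,165,320,250),dc=(205,170,250,195))}[n]
    def M(k,c): a=box[k]; m=c&(u>a[0])&(v>a[1])&(u<a[2])&(v<a[3])&~np.isnan(z); return W[m]
    for name,k,c in [("blue top","g",(H>100)&(H<130)&(S>120)&(z>.06)&(z<.1)),("rod/brass z>.06 nonblue","g",(z>.06)&(S<130)&(z<.1)),
      ("rest base","g",(z>.003)&(z<.014)&(H<20)),("red","st",((H<6)|(H>174))&(S>150)&(z>.05)),("magtop","st",(z>.083)&(z<.092)&(S<60)&(V>110)),("grip","st",(z>.08)&(z<.096)&(V<60)),
      ("plate","st",(z>.008)&(z<.017)&(V<110)&(S<90)),("above118","st",(z>.118)&(z<.2)),("gun","st",(z>.095)&(z<.108)&(S<80)),("disc","dc",(z>.002)&(z<.015)&(S<60)&(V>120)),("block","st",(z>.02)&(z<.12)&(S>70)&(H>8)&(H<25))]:
        X=M(k,c)
        if len(X)<8: print(n,name,len(X));continue
        c_,a,ang,w=pca(X); t=(X[:,:2]-c_)@a; 
        print(n,name,len(X),"med",np.round(np.median(X,0),4),"mean",np.round(X.mean(0),4),"ang %.1f"%ang,"ext",np.round([t.min(),t.max()],3),"sd",np.round(w,4), "zmax %.3f"%X[:,2].max())
E
python3 m1.py
```

```text
scene blue top 219 med [ 0.4926 -0.2781  0.0773] mean [ 0.4915 -0.2785  0.076 ] ang -163.3 ext [-0.05   0.062] sd [0.0047 0.0333] zmax 0.083
scene rod/brass z>.06 nonblue 118 med [ 0.435  -0.2965  0.0723] mean [ 0.4531 -0.2934  0.072 ] ang -164.0 ext [-0.106  0.051] sd [0.0084 0.0558] zmax 0.084
scene rest base 608 med [ 0.459  -0.2799  0.0067] mean [ 0.463  -0.279   0.0069] ang -167.6 ext [-0.096  0.098] sd [0.0153 0.0543] zmax 0.014
scene red 158 med [ 0.4662 -0.0071  0.0798] mean [ 0.4571 -0.0035  0.0799] ang 132.9 ext [-0.019  0.13 ] sd [0.0136 0.0325] zmax 0.102
scene magtop 351 med [ 0.5133 -0.0033  0.0867] mean [ 0.5096 -0.0008  0.0867] ang 102.3 ext [-0.074  0.121] sd [0.0188 0.0486] zmax 0.092
scene grip 421 med [ 0.4414 -0.0136  0.0889] mean [ 0.4406 -0.0152  0.0886] ang 87.6 ext [-0.064  0.055] sd [0.0097 0.0351] zmax 0.096
scene plate 1333 med [0.5825 0.0867 0.0106] mean [0.5421 0.0749 0.0108] ang 167.6 ext [-0.069  0.24 ] sd [0.025  0.0884] zmax 0.017
scene above118 137 med [0.5664 0.0605 0.1221] mean [0.5655 0.0597 0.1241] ang 178.4 ext [-0.017  0.031] sd [0.0099 0.0129
[... 1190 characters left out ...]
1 ext [-0.072  0.062] sd [0.0187 0.0416] zmax 0.096
side plate 915 med [0.4012 0.0388 0.0106] mean [0.4408 0.0448 0.0108] ang 177.0 ext [-0.337  0.067] sd [0.0347 0.0967] zmax 0.017
side above118 73 med [0.5645 0.0506 0.1229] mean [0.5625 0.0511 0.124 ] ang 168.7 ext [-0.016  0.028] sd [0.0058 0.0101] zmax 0.134
side gun 400 med [0.443  0.049  0.1004] mean [0.4508 0.0508 0.1003] ang 175.6 ext [-0.133  0.067] sd [0.009  0.0545] zmax 0.108
side disc 425 med [0.4813 0.3033 0.0048] mean [0.4822 0.304  0.0047] ang -135.2 ext [-0.061  0.053] sd [0.0273 0.0282] zmax 0.008
side block 535 med [0.5402 0.0306 0.0743] mean [0.5333 0.0287 0.07  ] ang 55.1 ext [-0.182  0.296] sd [0.0262 0.1017] zmax 0.120
```

```bash
python3 -m inch '1 -0.033 -0.0087 0 0 0 0.061;1 -0.033 -0.0087 0 0 0 0.061;1 -0.033 -0.0087 0 0 0 0.061;1 -0.033 -0.0087 0 0 0 0.061;1 -0.033 -0.0087 0 0 0 0.061;1 -0.033 -0.0087 0 0 0 0.061;1 -0.033 -0.0087 0 0 0 0.061;1 -0.033 -0.0087 0 0 0 0.061;1 -0.033 -0.0087 0 0 0 0.061;1 -0.033 -0.0087 0 0 0 0.061;1 -0.033 -0.0087 0 0 0 0.061;1 -0.033 -0.0087 0 0 0 0.061;1 -0.033 -0.0087 0 0 0 0.061;1 -0.033 -0.0087 0 0 0 0.061;1 -0.033 -0.0087 0 0 0 0.061;1 -0.033 -0.0087 0 0 0 0.061;1 -0.033 -0.0087 0 0 0 0.061;1 -0.033 -0.0087 0 0 0 0.061;1 -0.033 -0.0087 0 0 0 0.061;1 -0.033 -0.0087 0 0 0 0.061'; python3 -m inch '1 0 0 0 0 0 0;1 0 0 0 0 0 0;1 0 0 0 0 0 0'
python3 - <<'E'
from h import *
s=get_state();print(s["clock"],s["tool_pos"],np.round(R.from_quat(s["eef_rot"]).as_matrix(),3),s["q"].round(2))
m=camera_model("wrist");p,d=snapshot("wrist");cv2.imwrite("pics/w1.png",p[:,:,::-1]);np.savez("pics/w1.npz",p=p,d=d,view=m["view"])
print(np.round(np.linalg.inv(m["view"]),3),m["intrinsics"],m["dist"])
E
```

```text
clock: 1.77
tool_pos: [0.4531, -0.0311, 0.2496]
eef_rot: [0.725, 0.689, 0.0, 0.0]
contact_force: [0.4, -0.1, -0.2]
opening: 0.999
finger_force: 0.0
clock: 2.02
tool_pos: [0.4535, -0.0287, 0.2496]
eef_rot: [0.723, 0.69, 0.0, -0.0]
contact_force: [0.2, 0.4, 0.5]
opening: 0.998
finger_force: 0.0
2.0167 [ 0.45351683 -0.02873746  0.24962414] [[ 0.047  0.999  0.   ]
 [ 0.999 -0.047  0.001]
 [ 0.001  0.    -1.   ]] [-0.09  0.47  0.07  2.07 -0.06  0.6  -0.02]
[[ 0.999 -0.044 -0.015  0.457]
 [-0.046 -0.948 -0.314  0.053]
 [-0.001  0.315 -0.949  0.384]
 [ 0.     0.     0.     1.   ]] [[361.93768855   0.         275.75102902]
 [  0.         361.93768855 211.28738171]
 [  0.           0.           1.        ]] [-0.05936772  0.          0.          0.          0.        ]
```

View pics/w1.png

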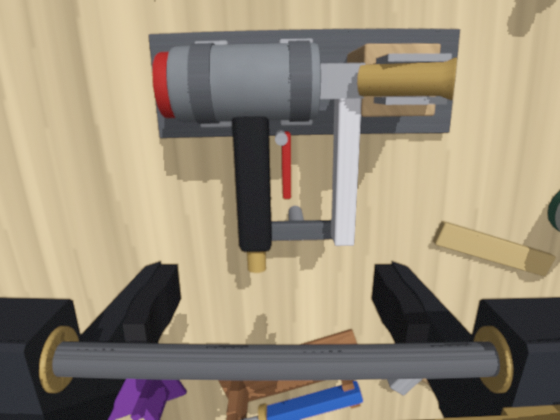

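The wrist view shows the grip (236–270, 118–250), the red trigger (287, 132–198), the magazine (334–358, to v 244) and the brass tube with its mouth at about (455, 78).

```bash
cat > m2.py <<'E'
from h import *
from scipy.optimize import least_squares
f=np.load("pics/w1.npz");p,d=f["p"],f["d"];m=camera_model("wrist");m["view"]=f["view"];W=cloud("w",p,d,m);h=hsv(p);S,V=h[...,1],h[...,2];z=W[...,2];v,u=np.mgrid[:420,:560]
def seg(n,c,a):
    X=W[c&(u>a[0])&(v>a[1])&(u<a[2])&(v<a[3])]; c_,A=X.mean(0),None
    w,E=np.linalg.eigh(np.cov((X[:,:2]-c_[:2]).T)); e=E[:,1]; t=(X[:,:2]-c_[:2])@e; n_=(X[:,:2]-c_[:2])@E[:,0]
    print(n,len(X),c_.round(4),"dir",np.degrees(np.arctan2(e[1],e[0])).round(2),"len",np.percentile(t,[1,99]).round(4),"wid",np.percentile(n_,[3,97]).round(4))
seg("grip",(z>.084)&(z<.097)&(V<70),(225,125,280,252))
seg("mag",(z>.082)&(z<.095)&(S<60)&(V>110),(325,105,365,250))
seg("gun",(z>.085)&(z<.112)&(S<70)&(V>50),(175,40,318,122))
seg("trig",((h[...,0]<8)|(h[...,0]>172))&(S>120)&(z>.07)&(z<.1),(278,125,296,202))
seg("tube",(h[...,0]>10)&(h[...,0]<30)&(S>100)&(z>.09),(357,55,460,105))
# reprojection fit
L=[((-140,-60,91),(236,None)),((-110,-60,91),(270,None)),((-140,-130,91),(238,None)),((-110,-130,91),(272,None)),((-125,-145,91),(None,250)),
((-54,-100,88),(334,None)),((-36,-100,88),(357,None)),((-45,-140,88),(None,244)),((-54,-50,88),(334,None)),((-36,-50,88),(360,None)),((-92,-80,87),(291,None))]
Vw=m["view"]
def res(q):
    o=[]
    for P,t in L:
        P=np.array(P)/1e3; c,s=np.cos(q[2]),np.sin(q[2]); w=np.array([q[0]+c*P[0]-s*P[1],q[1]+s*P[0]+c*P[1],P[2]])
        a=cv2.projectPoints((Vw[:3,:3]@w+Vw[:3,3])[None],np.zeros(3),np.zeros(3),m["intrinsics"],np.array(m["dist"]))[0].ravel()
        o+=[a[i]-t[i] for i in(0,1) if t[i] is not None]
    return np.array(o)
r_=least_squares(res,[.556,.06,-.05]);print(r_.x,np.degrees(r_.x[2]),r_.fun.round(1))
q=r_.x;c,s=np.cos(q[2]),np.sin(q[2]);g=[q[0]+c*-.1205+s*.08,q[1]+s*-.1205-c*.08]
print("squeeze centre",g,"station tube mouth",q[0]+c*.02,q[1]+s*.02)
Rg=R.from_matrix(np.array([[-s,c,0],[c,s,0],[0,0,-1]]))
print([x.round(4) for x in tofrom([g[0],g[1],.067],Rg)])
E
python3 m2.py
```

```text
grip 4218 [ 0.434  -0.0223  0.0901] dir 88.61 len [-0.0565  0.0502] wid [-0.0133  0.0134]
mag 3072 [ 0.5131 -0.0158  0.0873] dir 88.37 len [-0.0624  0.0555] wid [-0.0088  0.0084]
gun 10461 [0.4357 0.0623 0.1001] dir 179.42 len [-0.0518  0.0528] wid [-0.0256  0.0256]
trig 511 [ 0.4631 -0.0077  0.0862] dir 87.25 len [-0.0256  0.0284] wid [-0.0032  0.0037]
tube 3112 [0.5487 0.0587 0.12  ] dir 178.71 len [-0.0268  0.0305] wid [-0.0103  0.0102]
[ 0.56103975  0.06141979 -0.02626517] -1.504883520284927 [-3.6 -0.8 -1.  -0.7  1.4  2.  -0.  -0.9  3.8 -0.1  0.4]
squeeze centre [np.float64(0.4384803375108147), np.float64(-0.015388031865748969)] station tube mouth 0.5810328498837597 0.0608945429214288
[array([ 0.0118, -0.0158,  0.1826]), array([ 0.0001, -0.001 , -0.0191])]
```

```bash
python3 -m inch '0.64 0.006 -0.008 0.02 0 0 -0.010;0.64 0.006 -0.008 0.02 0 0 -0.009;0.64 0 0 0.02 0 0 0;0.64 0 0 0 0 0 0;0.64 0 0 0 0 0 0;0.64 0 0 0 0 0 0;0.64 0 0 0 0 0 0'
python3 - <<'E'
from h import *
q=[.561,.0614,-.0263];c,s=np.cos(q[2]),np.sin(q[2]);Rg=R.from_matrix(np.array([[-s,c,0],[c,s,0],[0,0,-1]]))
print([x.round(4) for x in tofrom([.4383,-.0154,.067],Rg)])
E
```

```text
clock: 2.65
tool_pos: [0.4389, -0.0165, 0.1906]
eef_rot: [0.717, 0.697, 0.001, 0.001]
contact_force: [0.2, 0.5, -0.5]
opening: 0.821
finger_force: 0.0
[array([ 0.0011, -0.0009,  0.1236]), array([ 0.0024, -0.0003, -0.0021])]
```

```bash
python3 -m inch '0.64 0.001 -0.001 0.024 0 0 0;0.64 0 0 0.025 0 0 0;0.64 0 0 0.025 0 0 0;0.64 0 0 0.025 0 0 0;0.64 0 0 0.0246 0 0 0;0.64 0 0 0 0 0 0;0.64 0 0 0 0 0 0'
python3 -m inch '0.1 0 0 0 0 0 0;0 0 0 0 0 0 0;-0.2 0 0 0 0 0 0;-0.4 0 0 0 0 0 0;-1 0 0 0 0 0 0;-1 0 0 0 0 0 0;-1 0 0 0 0 0 0;-1 0 0 0 0 0 0;-1 0 0 0 0 0 0' 25
```

```text
clock: 3.23
tool_pos: [0.437, -0.0159, 0.0661]
eef_rot: [0.717, 0.697, -0.0, -0.0]
contact_force: [-1.0, 0.2, 0.7]
opening: 0.817
finger_force: 0.0
clock: 3.98
tool_pos: [0.4389, -0.0166, 0.0673]
eef_rot: [0.718, 0.696, 0.002, 0.002]
contact_force: [2.6, -1.5, 7.5]
opening: 0.451
finger_force: 26.0
```

```bash
python3 -m inch '-1 0 0 0 0 0 0;-1 0 0 0 0 0 0;-1 0 0 0 0 0 0;-1 0 0 0 0 0 0;-1 0 0 0 0 0 0;-1 0 0 0 0 0 0' 35
python3 - <<'E'
from h import *
m=camera_model("wrist");p,d=snapshot("wrist");cv2.imwrite("pics/w2.png",p[:,:,::-1])
E
```

```text
clock: 4.48
tool_pos: [0.4388, -0.0166, 0.0674]
eef_rot: [0.719, 0.695, 0.002, 0.002]
contact_force: [2.9, -2.0, 7.3]
opening: 0.445
finger_force: 35.8
```

View pics/w2.png

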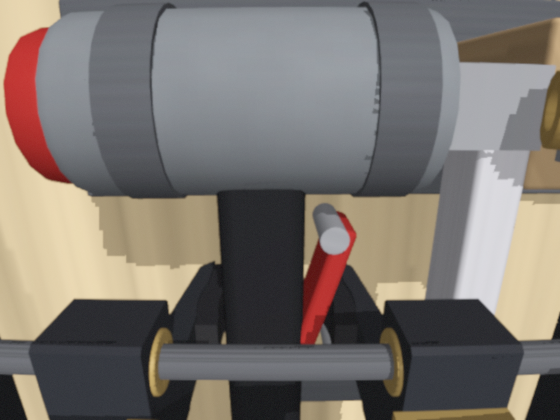

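The picture shows the blade (315–350, 215–340) swung against the grip: trigger all the way in. Now let it go, rise, and head for the gauge.

```bash
python3 -m inch '0 0 0 0 0 0 0;0.64 0 0 0 0 0 0;0.64 0 0 0 0 0 0;0.64 0 0 0 0 0 0;0.64 0 0 0 0 0 0;0.64 0 0 0 0 0 0;0.64 0 0 0 0 0 0;0.64 0 0 -0.02 0 0 0;0.64 0 0 -0.035 0 0 0;0.64 0 0 -0.035 0 0 0;0.64 0 0 -0.035 0 0 0;0.64 0 0 -0.035 0 0 0;0.64 0 0 -0.025 0 0 0' 20
python3 -m inch '0.2 -0.033 0.007 0 0 0 0;0.2 -0.033 0.007 0 0 0 0;0.2 -0.033 0.007 0 0 0 0;0.2 -0.033 0.007 0 0 0 0;0.2 -0.033 0.007 0 0 0 0;0.2 -0.033 0.007 0 0 0 0;0.2 -0.033 0.007 0 0 0 0;0.2 -0.033 0.007 0 0 0 0;0.2 0 0 0 0 0 0.104;0.2 0 0 0 0 0 0.104;0.2 0 0 0 0 0 0.104;0.2 0 0 0 0 0 0.104;0.2 0 0 0 0 0 0.104;0.2 0 0 0 0 0 0.104;0.2 0 0 0 0 0 0.104;0.2 0 0 0 0 0 0.104;0.2 0 0 0 0 0 0.104;0.2 0 0 0 0 0 0.104;0.2 0 0 0 0 0 0.104;0.2 0 0 0 0 0 0.104'
python3 -m inch '0.2 0 0 0 0 0 0;0.2 0 0 0 0 0 0;0.2 0 0 0 0 0 0'
python3 - <<'E'
from h import *
s=get_state();print(s["q"].round(2))
m=camera_model("wrist");p,d=snapshot("wrist");cv2.imwrite("pics/w3.png",p[:,:,::-1]);np.savez("pics/w3.npz",p=p,d=d,view=m["view"])
E
```

```text
clock: 5.62
tool_pos: [0.4365, -0.0159, 0.2536]
eef_rot: [0.717, 0.697, 0.001, 0.0]
contact_force: [0.5, -0.5, -1.1]
opening: 0.824
finger_force: 0.0
clock: 7.28
tool_pos: [0.4844, -0.2807, 0.2506]
eef_rot: [0.99, 0.144, -0.001, -0.001]
contact_force: [0.2, 0.2, -0.7]
opening: 0.604
finger_force: 0.0
clock: 7.53
tool_pos: [0.4849, -0.281, 0.2508]
eef_rot: [0.989, 0.148, -0.0, -0.0]
contact_force: [-0.4, 0.8, 0.1]
opening: 0.601
finger_force: 0.0
[ 0.2   0.64  0.42  1.78 -0.34  0.8  -0.49]
```

View pics/w3.png

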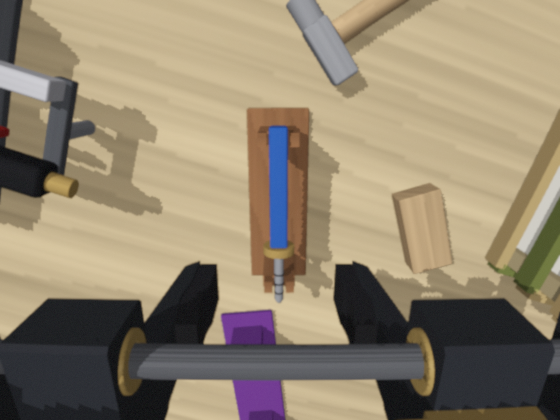

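The gauge lies upright in the picture: handle (270–288, 127–247), collar at v≈250, rod tip at (280, 300), already nearly in line with the gripper.

```bash
python3 - <<'E'
from h import *
f=np.load("pics/w3.npz");p,d=f["p"],f["d"];m=camera_model("wrist");m["view"]=f["view"];W=cloud("w",p,d,m);h=hsv(p);z=W[...,2];v,u=np.mgrid[:420,:560]
X=W[(h[...,0]>100)&(h[...,0]<130)&(h[...,1]>120)&(z>.073)&(z<.086)&(u>260)&(u<300)&(v>115)&(v<260)]
c=X.mean(0);w,E=np.linalg.eigh(np.cov((X[:,:2]-c[:2]).T));e=E[:,1]*-np.sign(E[0,1]);t=(X[:,:2]-c[:2])@e
print(len(X),c,np.degrees(np.arctan2(e[1],e[0])),np.percentile(t,[.5,99.5]),np.percentile((X[:,:2]-c[:2])@E[:,0],[2,98]))
ctr=c[:2]+e*(np.percentile(t,.5)+np.percentile(t,99.5))/2
pt=ctr+e*(63-55)/1e3   # gauge x: handle middle -63 -> grip -55
ex=np.array([-e[0],-e[1],0]);ez=np.array([0,0,-1]);Rg=R.from_matrix(np.stack([ex,np.cross(ez,ex),ez],1))
print("grip",pt,[x.round(4) for x in tofrom([*pt,.062],Rg)])
E
```

```text
2059 [ 0.48828337 -0.28175119  0.07955948] -162.66424383265817 [-0.05064779  0.05722632] [-0.00715753  0.00696327]
grip [ 0.47750693 -0.28511505] [array([-0.0082,  0.0018,  0.1889]), array([-0.0007,  0.0003, -0.0067])]
```

```bash
python3 -m inch '0.2 -0.004 0.001 0.02 0 0 -0.0035;0.2 -0.0042 0.0008 0.025 0 0 -0.0035;0.2 0 0 0.03 0 0 0;0.2 0 0 0.03 0 0 0;0.2 0 0 0.03 0 0 0;0.2 0 0 0.03 0 0 0;0.2 0 0 0.0239 0 0 0;0.2 0 0 0 0 0 0;0.2 0 0 0 0 0 0;0 0 0 0 0 0 0;-0.3 0 0 0 0 0 0;-0.6 0 0 0 0 0 0;-1 0 0 0 0 0 0;-1 0 0 0 0 0 0;-1 0 0 0 0 0 0;-1 0 0 0 0 0 0;-1 0 0 0 0 0 0;-1 0 0 0 0 0 0' 25
```

```text
clock: 9.08
tool_pos: [0.4782, -0.2855, 0.0627]
eef_rot: [0.989, 0.15, 0.0, 0.0]
contact_force: [-0.2, 1.2, 5.4]
opening: 0.176
finger_force: 25.0
```

```bash
python3 -m inch '-1 0 0 -0.01 0 0 0;-1 0 0 -0.02 0 0 0;-1 0 0 -0.03 0 0 0;-1 0 0 -0.033 0 0 0;-1 0 0 -0.035 0 0 0;-1 0 0 -0.035 0 0 0;-1 0 0 -0.025 0 0 0' 40
python3 -m inch '-1 0.0274 -0.0214 0 0 0 0;-1 0.0274 -0.0214 0 0 0 0;-1 0.0274 -0.0214 0 0 0 0;-1 0.0274 -0.0214 0 0 0 0;-1 0.0274 -0.0214 0 0 0 0;-1 0.0274 -0.0214 0 0 0 0;-1 0.0274 -0.0214 0 0 0 0;-1 0.0274 -0.0214 0 0 0 0;-1 0.0274 -0.0214 0 0 0 0;-1 0.0274 -0.0214 0 0 0 0;-1 0.0274 -0.0214 0 0 0 0;-1 0.0274 -0.0214 0 0 0 0;-1 0 0 0 0 0 0.082;-1 0 0 0 0 0 0.082;-1 0 0 0 0 0 0.082;-1 0 0 0 0 0 0.082;-1 0 0 0 0 0 0'
python3 -m inch '-1 0 0 0 0 0.087 0;-1 0 0 0 0 0.087 0;-1 0 0 0 0 0.087 0;-1 0 0 0 0 0.087 0;-1 0 0 0 0 0.088 0;-1 0 0 0 0 0 0;-1 0 0 0 0 0 0;-1 0 0 0 0 0 0'
cat > ins.py <<'E'
from h import *
import sys
M=np.array([.581,.0609,.125]); yaw=-.0263
if len(sys.argv)>2: M=np.array(eval(sys.argv[2]))
off=float(sys.argv[1])   # collar distance out of the mouth, m
c,s=np.cos(yaw),np.sin(yaw); C,S=np.cos(np.radians(25)),np.sin(np.radians(25))
a=np.array([C*c,C*s,S]); z=np.array([S*c,S*s,-C]); Rg=R.from_matrix(np.stack([a,np.cross(z,a),z],1))
print([x.round(4) for x in tofrom(M+a*(off+.055)+z*.008,Rg)])
E
python3 ins.py .09
python3 - <<'E'
from h import *
print(get_state()["q"].round(2),get_state()["tool_pos"])
for n in("wrist","side"):
    m=camera_model(n);p,d=snapshot(n);cv2.imwrite(f"pics/{n}4.png",p[:,:,::-1]);np.savez(f"pics/{n}4.npz",p=p,d=d,view=m["view"])
E
```

```text
clock: 9.67
tool_pos: [0.4779, -0.2859, 0.2534]
eef_rot: [0.989, 0.15, 0.001, 0.001]
contact_force: [0.3, 0.1, -2.6]
opening: 0.174
finger_force: 40.0
clock: 11.08
tool_pos: [0.7152, 0.0574, 0.2499]
eef_rot: [1.0, -0.015, -0.001, 0.0]
contact_force: [-0.2, 0.0, -0.6]
opening: 0.176
finger_force: 40.0
clock: 11.75
tool_pos: [0.7169, 0.0575, 0.251]
eef_rot: [0.976, -0.013, 0.216, 0.003]
contact_force: [0.9, -0.0, 0.3]
opening: 0.176
finger_force: 40.0
[array([-0.0314,  0.0002,  0.0648]), array([-0.0006,  0.0006,  0.0003])]
[-0.44  0.72  0.45  1.73 -0.64  0.37 -1.19] [0.71688092 0.0574714  0.25098565]
```

View pics/wrist4.png

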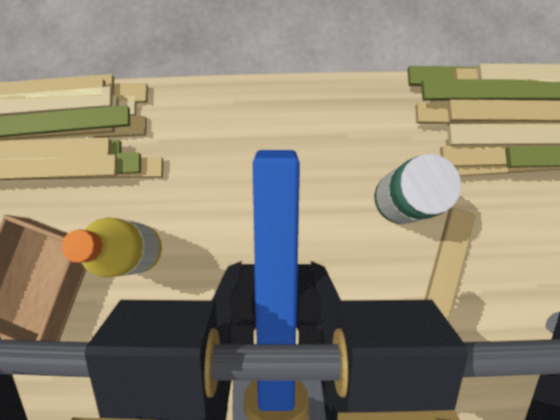

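The wrist view shows the handle straight in the gripper (255–298, 150–410). Check the gauge in the hand and go to the pre-insert pose.

```bash
python3 - <<'E'
from h import *
f=np.load("pics/wrist4.npz");p,d=f["p"],f["d"];m=camera_model("wrist");m["view"]=f["view"];W=cloud("w",p,d,m);h=hsv(p);v,u=np.mgrid[:420,:560]
X=W[(h[...,0]>100)&(h[...,0]<130)&(h[...,1]>120)&(u>245)&(u<305)&(v>140)&(v<345)]
s=get_state();L=R.from_quat(s["eef_rot"]).inv().apply(X-s["tool_pos"])
L=L[np.abs(L[:,2]+.018)<.006];print(len(L),"x",np.percentile(L[:,0],[.5,99.5]).round(4),"tilt z/x",np.polyfit(L[:,0],L[:,2],1).round(4),"yaw y/x",np.polyfit(L[:,0],L[:,1],1).round(4))
E
python3 -m inch '-1 -0.008 0 0.015 0 0 0;-1 -0.008 0 0.02 0 0 0;-1 -0.008 0 0.02 0 0 0;-1 -0.0074 0 0.0098 0 0 0;-1 0 0 0 0 0 0;-1 0 0 0 0 0 0'
python3 ins.py .065
python3 - <<'E'
from h import *
for n in("scene","side"):
    m=camera_model(n);p,d=snapshot(n);np.savez(f"pics/{n}5.npz",p=p,d=d,view=m["view"])
    a=(290,190,390,265) if n=="scene" else (240,130,360,220)
    c=cv2.resize(p[a[1]:a[3],a[0]:a[2]],None,fx=4,fy=4,interpolation=cv2.INTER_CUBIC)
    cv2.imwrite(f"pics/{n}5.png",c[:,:,::-1])
a,b=cv2.imread("pics/scene5.png"),cv2.imread("pics/side5.png");b=cv2.resize(b,(400,300))
cv2.imwrite("pics/both5.png",np.hstack([a[:300,:400],b]))
E
```

```text
7981 x [-0.0123  0.0607] tilt z/x [ 0.0026 -0.0171] yaw y/x [-0.     -0.0004]
clock: 12.35
tool_pos: [0.7155, 0.057, 0.1778]
eef_rot: [0.976, -0.013, 0.216, 0.003]
contact_force: [0.9, -0.3, -1.0]
opening: 0.174
finger_force: 40.0
[array([-0.0242, -0.0003, -0.0009]), array([ 0.0005,  0.0009, -0.0008])]
```

View pics/both5.png

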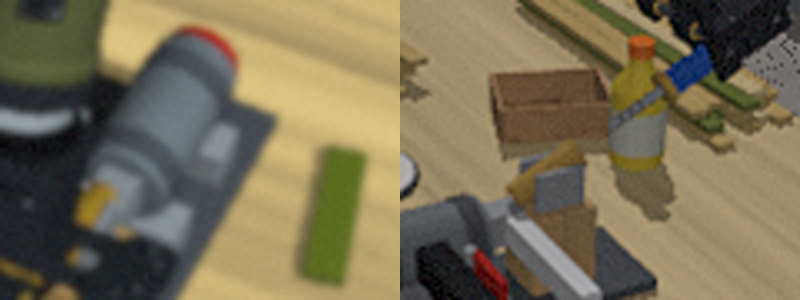

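Side view: the gauge rod points down-left toward the tube's funnel (tip about 612,130 in the montage, mouth about 578,152). Refine the tube axis with the depth already taken.

```bash
cat > tube.py <<'E'
from h import *
from scipy.optimize import least_squares
yaw=-.0263;c,s=np.cos(yaw),np.sin(yaw);C,S=np.cos(np.radians(25)),np.sin(np.radians(25))
a=np.array([C*c,C*s,S]);b=np.array([-s,c,0]);n=np.cross(a,b);M=np.array([.581,.0609,.125])
def loc(W): return (W-M)@np.stack([b,n,a],1)
allq=[]
for k,name in [("w1","wrist"),("scene0","scene"),("side0","side")]:
    f=np.load(f"pics/{k}.npz");m=camera_model(name)
    if name=="wrist":m["view"]=f["view"]
    W=cloud(name,f["p"],f["d"],m);h=hsv(f["p"]);q=loc(W)
    k_=(h[...,0]>9)&(h[...,0]<32)&(h[...,1]>90)&(np.hypot(q[...,0],q[...,1])<.022)&(q[...,2]>-.062)&(q[...,2]<.006)
    q=q[k_];cy=q[q[:,2]<-.012]
    fn=lambda x:np.hypot(cy[:,0]-x[0]-x[2]*cy[:,2],cy[:,1]-x[1]-x[3]*cy[:,2])-.0115
    r1=least_squares(lambda x:fn([*x,0,0]),[0,0],loss="soft_l1",f_scale=.001)
    print(k,len(cy),"offset b,n (mm)",(r1.x*1e3).round(2),"resid",np.median(abs(r1.fun))*1e3,"z range",np.percentile(q[:,2],[1,99]).round(4))
print("b",b,"n",n)
# held gauge seen from the side camera: blue axis
f=np.load("pics/side5.npz");W=cloud("side",f["p"],f["d"],camera_model("side"));h=hsv(f["p"]);q=loc(W)
k=(h[...,0]>100)&(h[...,0]<130)&(h[...,1]>120)&(np.hypot(q[...,0],q[...,1])<.025)&(q[...,2]>.05)&(q[...,2]<.25)
print("blue side",k.sum(),q[k].min(0).round(4),q[k].max(0).round(4),np.median(q[k],0).round(4))
k=(h[...,1]<90)&(np.hypot(q[...,0],q[...,1])<.012)&(q[...,2]>.03)&(q[...,2]<.085)
print("rod side",k.sum(),np.median(q[k],0).round(4),np.percentile(q[k][:,2],[2,98]).round(4))
E
python3 tube.py
```

```text
w1 2380 offset b,n (mm) [-3.11 -0.58] resid 0.4193151976486162 z range [-0.0612 -0.0011]
scene0 94 offset b,n (mm) [-2.62 -1.35] resid 0.8022021737178519 z range [-0.0587  0.0021]
side0 97 offset b,n (mm) [-4.91 -2.51] resid 1.2810460894355797 z range [-0.0615 -0.0034]
b [0.02629697 0.99965417 0.        ] n [-0.42247211  0.01111358  0.90630779]
blue side 111 [-0.0232 -0.0105  0.098 ] [0.0119 0.0201 0.139 ] [-0.0086  0.0039  0.1197]
rod side 54 [-0.0038 -0.0006  0.0569] [0.033  0.0829]
```

```bash
python3 ins.py .06 "[.581,.0582,.125]"; python3 ins.py 0 "[.581,.0582,.125]"
```

```text
[array([-0.0306,  0.0024,  0.0002]), array([ 0.0005, -0.0023, -0.0008])]
[array([-0.0906,  0.0024,  0.0001]), array([ 0.0005, -0.0023, -0.0008])]
```

```bash
python3 -m inch '-1 -0.008 0.0012 0 0 0 0;-1 -0.01 0.0012 0 0 0 0;-1 -0.01 0 0 0 0 0;-1 -0.008 0 0 0 0 0;-1 0 0 0 0 0 0'; python3 -m inch '-1 -0.005 0 0 0 0 0;-1 -0.005 0 0 0 0 0;-1 -0.004 0 0 0 0 0;-1 0 0 0 0 0 0;-1 0 0 0 0 0 0';python3 ins.py 0 "[.581,.0582,.125]"
```

```text
clock: 12.87
tool_pos: [0.6813, 0.0558, 0.1635]
eef_rot: [0.976, -0.013, 0.216, 0.003]
contact_force: [-0.4, -0.0, -0.7]
opening: 0.174
finger_force: 40.0
clock: 13.28
tool_pos: [0.6719, 0.0564, 0.1596]
eef_rot: [0.976, -0.015, 0.215, 0.003]
contact_force: [-0.0, -0.8, -1.1]
opening: 0.176
finger_force: 40.0
[array([-0.042 ,  0.0008,  0.001 ]), array([ 0.0009,  0.0024, -0.0041])]
```

```bash
python3 -m inch '-1 -0.006 0 0 0 0 0;-1 -0.006 0 0 0 0 0;-1 -0.006 0 0 0 0 0;-1 -0.006 0 0 0 0 0;-1 -0.004 0 0 0 0 0;-1 0 0 0 0 0 0';python3 -m inch '-1 -0.004 0 0 0 0 0;-1 -0.004 0 0 0 0 0;-1 0 0 0 0 0 0;-1 0 0 0 0 0 0';python3 ins.py 0 "[.581,.0582,.125]"
```

```text
clock: 13.78
tool_pos: [0.6539, 0.0579, 0.1565]
eef_rot: [0.979, -0.014, 0.204, 0.005]
contact_force: [2.6, -2.5, -3.8]
opening: 0.176
finger_force: 40.0
clock: 14.12
tool_pos: [0.6489, 0.0587, 0.1558]
eef_rot: [0.979, -0.014, 0.201, 0.005]
contact_force: [3.0, -3.2, -3.9]
opening: 0.179
finger_force: 40.0
[array([-0.0193,  0.0022,  0.0079]), array([ 0.0057,  0.0314, -0.001 ])]
```

```bash
python3 - <<'E'
from h import *
s=get_state();print(s["q"].round(3),s["contact_force"].round(1),s["moment"].round(2))
for n in("wrist","side"):
    m=camera_model(n);p,d=snapshot(n);np.savez(f"pics/{n}6.npz",p=p,d=d,view=m["view"])
    if n=="side": cv2.imwrite("pics/side6.png",cv2.resize(p[120:220,230:380],None,fx=5,fy=5,interpolation=cv2.INTER_CUBIC)[:,:,::-1])
E
```

```text
[-0.324  0.763  0.194  1.97  -0.999  0.043 -0.817] [ 3.  -3.2 -3.9] [-0.71 -0.05 -0.04]
```

View pics/side6.png

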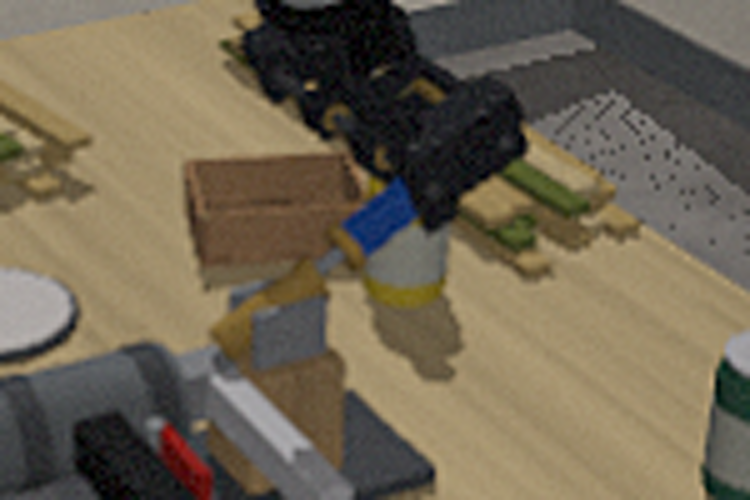

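Joints 5 and 6 have run into their limits (q6 0.043), so the arm couldn't follow: the rod is in the bore (picture: rod entering the funnel at 320,270). With the tube holding the gauge, I'll slacken the grip and pivot the gripper to vertical around the handle.

```bash
python3 -m inch '-1 0 0 0 0 0 0;-1 -0.0005 0 0 0 -0.05 0;-1 -0.0005 0 0 0 -0.05 0;-1 -0.0005 0 0.001 0 -0.05 0;-1 -0.0005 0 0.001 0 -0.05 0;-1 -0.0005 0 0.002 0 -0.05 0;-1 0 0 0 0 0 0' 6
cat > ins2.py <<'E'
from h import *
import sys
# tool pitched by p deg (0 = vertical), grasp point gx behind the gauge origin, collar off m out of the mouth
p,off,gx=map(float,sys.argv[1:4]); M=np.array([.581,.0582,.125]); yaw=-.0263
f=lambda d:(np.array([np.cos(d)*np.cos(yaw),np.cos(d)*np.sin(yaw),np.sin(d)]),np.array([np.sin(d)*np.cos(yaw),np.sin(d)*np.sin(yaw),-np.cos(d)]))
a,_=f(np.radians(25)); x,z=f(np.radians(p)); Rg=R.from_matrix(np.stack([x,np.cross(z,x),z],1))
print("target",[v.round(4) for v in tofrom(M+a*(off+gx)+z*.008,Rg)])
s=get_state();g=s["tool_pos"]-.008*R.from_quat(s["eef_rot"]).as_matrix()[:,2]-M;n=np.cross(a,[-np.sin(yaw),np.cos(yaw),0])
print("grasp pt: along",(g@a).round(4),"above axis",(g@n).round(4),"q",s["q"].round(2))
E
python3 ins2.py 0 .02 .057
```

```text
clock: 14.8
tool_pos: [0.648, 0.0608, 0.1505]
eef_rot: [0.997, -0.013, 0.076, 0.003]
contact_force: [-0.0, -0.8, -1.0]
opening: 0.189
finger_force: 5.9
target [array([0.0027, 0.0043, 0.0014]), array([ 3.800e-03, -1.527e-01,  1.000e-04])]
grasp pt: along 0.0736 above axis 0.0025 q [-0.51  0.89  0.61  1.75 -0.83  0.61 -1.03]
```

```bash
python3 -m inch '-1 0 0.0015 0.001 0 -0.05 0;-1 0 0.0015 0.0005 0 -0.05 0;-1 0 0.0013 0 0.003 -0.05 0;-1 0 0 0 0 0 0;-1 0 0 0 0 0 0;-1 0 0 0 0 0 0'
cat > hand.py <<'E'
from h import *
m=camera_model("wrist");s=get_state();p,d=snapshot("wrist");W=cloud("w",p,d,m);h=hsv(p)
L=R.from_quat(s["eef_rot"]).inv().apply((W-s["tool_pos"]).reshape(-1,3)).reshape(W.shape)
k=(h[...,0]>100)&(h[...,0]<130)&(h[...,1]>120)&(abs(L[...,1])<.02)&(L[...,0]>.012)&(L[...,0]<.08)&(L[...,2]<.02)&(L[...,2]>-.06)
L=L[k]; pz=np.polyfit(L[:,0],L[:,2],1)
k=abs(L[:,2]-np.polyval(pz,L[:,0]))<.003;L=L[k];pz=np.polyfit(L[:,0],L[:,2],1);py=np.polyfit(L[:,0],L[:,1],1)
t=np.arctan(pz[0]);print(len(L),"gauge pitch in tool deg",np.degrees(-t).round(2),"yaw deg",np.degrees(np.arctan(py[0])).round(2),"y0 %.4f"%py[1],"top z at x=0 %.4f"%pz[1],"end x",np.percentile(L[:,0],99.5).round(4))
g=np.array([-np.cos(t),0,-np.sin(t)]) # tip dir in tool
e=np.array([np.percentile(L[:,0],99.5),0,0]);e[2]=np.polyval(pz,e[0]);down=np.array([-np.sin(t),0,np.cos(t)])
o=e+.01*down+.118*g+np.array([0,py[1],0]);Rw=R.from_quat(s["eef_rot"])
print("gauge origin world",(Rw.apply(o)+s["tool_pos"]).round(4),"axis",Rw.apply(g).round(3),"tip",(Rw.apply(o+.055*g)+s["tool_pos"]).round(4),"in tool",o.round(4))
E
python3 hand.py; python3 ins2.py 0 .02 .057
```

```text
clock: 15.3
tool_pos: [0.6465, 0.0558, 0.1493]
eef_rot: [1.0, -0.014, 0.002, -0.0]
contact_force: [-0.8, -0.3, -1.8]
opening: 0.18
finger_force: 6.0
3062 gauge pitch in tool deg 14.09 yaw deg 0.03 y0 -0.0004 top z at x=0 -0.0244 end x 0.0534
gauge origin world [0.588  0.0579 0.1484] axis [-0.968  0.028 -0.248] tip [0.5347 0.0595 0.1348] in tool [-0.0586 -0.0004  0.0007]
target [array([ 0.0042, -0.0008, -0.    ]), array([-0.0006, -0.0045, -0.0027])]
grasp pt: along 0.0732 above axis 0.0017 q [-0.49  0.94  0.67  1.6  -0.73  0.85 -1.13]
```

```bash
python3 - <<'E'
from h import *
p,d=snapshot("side");q,_=snapshot("wrist")
a=cv2.resize(p[140:200,265:345],(560,420),interpolation=cv2.INTER_CUBIC);b=cv2.resize(q,(400,300))
o=np.zeros((420,800,3),np.uint8);o[:,:560]=a;o[:300,560:]=b[:,80:320];cv2.imwrite("pics/b7.png",o[:,:,::-1])
E
```

```text
(no output)
```

View pics/b7.png

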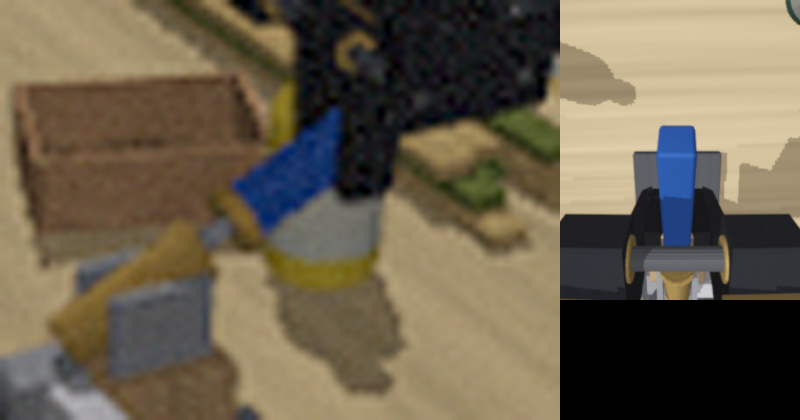

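Side crop: rod enters the funnel (205,235) in line with the tube, collar (235,220) still about 18 mm out; gripper vertical. Tighten and push along the tube.

```bash
python3 -m inch '-1 0 0 0 0 0 0;-1 0 0 0 0 0 0;-1 -0.0036 0 0.0017 0 0 0;-1 -0.0036 0 0.0017 0 0 0;-1 -0.0036 0 0.0017 0 0 0;-1 0 0 0 0 0 0;-1 0 0 0 0 0 0' 30; python3 ins2.py 0 0 .057; python3 -m inch '-1 -0.0018 0 0.0008 0 0 0;-1 -0.0018 0 0.0008 0 0 0;-1 0 0 0 0 0 0;-1 0 0 0 0 0 0'; python3 ins2.py 0 0 .057
```

```text
clock: 16.03
tool_pos: [0.6365, 0.0553, 0.1445]
eef_rot: [1.0, -0.015, 0.002, 0.001]
contact_force: [0.7, -0.4, -0.5]
opening: 0.178
finger_force: 30.0
target [array([-0.0039, -0.0014,  0.0033]), array([ 0.001 , -0.0045, -0.0028])]
grasp pt: along 0.0619 above axis 0.0014 q [-0.49  0.94  0.66  1.64 -0.74  0.82 -1.11]
clock: 16.37
tool_pos: [0.6336, 0.0552, 0.1431]
eef_rot: [1.0, -0.014, 0.003, 0.001]
contact_force: [0.9, -0.1, 0.1]
opening: 0.179
finger_force: 30.0
target [array([-0.001 , -0.0016,  0.002 ]), array([ 0.0013, -0.0057, -0.0027])]
grasp pt: along 0.0587 above axis 0.0014 q [-0.49  0.94  0.66  1.65 -0.74  0.81 -1.1 ]
```

```bash
for i in 1; do python3 -m inch '-1 -0.0018 0 0.0008 0 0 0;-1 -0.0018 0 0.0008 0 0 0;-1 0 0 0 0 0 0'; done; python3 ins2.py 0 0 .057;python3 -m inch '-1 -0.0018 0 0.0008 0 0 0;-1 -0.0018 0 0.0008 0 0 0;-1 0 0 0 0 0 0'; python3 ins2.py 0 0 .057
```

```text
clock: 16.62
tool_pos: [0.6335, 0.0552, 0.1431]
eef_rot: [1.0, -0.014, 0.007, 0.001]
contact_force: [6.0, -0.0, 2.1]
opening: 0.18
finger_force: 30.0
target [array([-0.0009, -0.0016,  0.0019]), array([ 0.0017, -0.0139, -0.0023])]
grasp pt: along 0.0585 above axis 0.0015 q [-0.5   0.93  0.66  1.66 -0.75  0.8  -1.1 ]
clock: 16.87
tool_pos: [0.6334, 0.0552, 0.1431]
eef_rot: [1.0, -0.014, 0.011, 0.001]
contact_force: [12.2, 0.4, 4.1]
opening: 0.179
finger_force: 30.0
target [array([-0.0009, -0.0016,  0.002 ]), array([ 0.0021, -0.0218, -0.002 ])]
grasp pt: along 0.0585 above axis 0.0015 q [-0.5   0.93  0.65  1.67 -0.75  0.79 -1.09]
```

```bash
python3 -m inch '-1 0 0 0 0 0 0;-1 0 0 0 0 0 0;-1 0 0 0 0 0 0;-1 0 0 0 0 0 0;-1 0 0 0 0 0 0;-1 0 0 0 0 0 0' 35
python3 - <<'E'
from h import *
p,d=snapshot("side");cv2.imwrite("pics/s8.png",cv2.resize(p[140:200,265:345],(560,420),interpolation=cv2.INTER_CUBIC)[:,:,::-1])
E
```

```text
clock: 17.37
tool_pos: [0.6335, 0.0552, 0.1431]
eef_rot: [1.0, -0.014, 0.011, 0.001]
contact_force: [12.3, 0.3, 4.7]
opening: 0.179
finger_force: 35.0
```

View pics/s8.png

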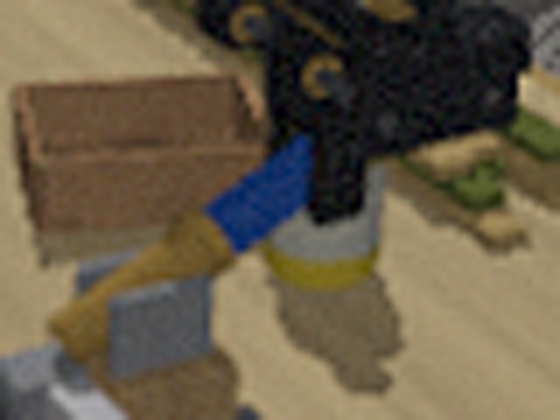

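The collar (205,240) now sits on the tube's mouth, with no rod showing. Draw it out along the tube.

```bash
python3 -m inch '-1 0.0054 0 -0.0025 0 0 0;-1 0.0109 0 -0.0051 0 0 0;-1 0.0136 0 -0.0063 0 0 0;-1 0.0136 0 -0.0063 0 0 0;-1 0.0136 0 -0.0063 0 0 0;-1 0.0136 0 -0.0063 0 0 0;-1 0.0136 0 -0.0063 0 0 0;-1 0 0 0 0 0 0;-1 0 0 0 0 0 0'; python3 ins2.py 0 0 .057
python3 -m inch '-1 0.015 0 -0.025 0 0 0;-1 0.015 0 -0.03 0 0 0;-1 0 0 -0.02 0 0 0;-1 0 0 0 0 0 0;-1 0 0 0 0 0 0'
sed -i 's/(L\[...,0\]>.012)&(L\[...,0\]<.08)/(L[...,0]>.015)\&(L[...,0]<.045)/' hand.py; python3 hand.py
python3 - <<'E'
from h import *
f=np.load("pics/scene0.npz");W=cloud("scene",f["p"],f["d"],camera_model("scene"));h=hsv(f["p"]);z=W[...,2]
for n in("scene","side"):
    f=np.load(f"pics/{n}0.npz");W=cloud(n,f["p"],f["d"],camera_model(n));h=hsv(f["p"]);z=W[...,2]
    k=(h[...,1]<60)&(h[...,2]>120)&(z>.002)&(z<.015)&(np.hypot(W[...,0]-.483,W[...,1]-.307)<.075);X=W[k];print(n,((np.percentile(X,1,axis=0)+np.percentile(X,99,axis=0))/2).round(4))
E
```

```text
clock: 18.17
tool_pos: [0.7095, 0.0528, 0.1787]
eef_rot: [1.0, -0.015, 0.002, 0.001]
contact_force: [-0.9, -0.5, -0.6]
opening: 0.177
finger_force: 35.0
target [array([-0.077 , -0.0018,  0.0373]), array([ 0.0013, -0.0034, -0.0028])]
grasp pt: along 0.1426 above axis 0.0016 q [-0.45  0.99  0.71  1.36 -0.69  1.03 -1.22]
clock: 18.58
tool_pos: [0.7389, 0.0522, 0.2544]
eef_rot: [1.0, -0.015, 0.002, 0.0]
contact_force: [-0.5, 0.1, -1.7]
opening: 0.175
finger_force: 35.0
3237 gauge pitch in tool deg 25.06 yaw deg 0.16 y0 -0.0005 top z at x=0 -0.0183 end x 0.0449
gauge origin world [0.6812 0.0544 0.2344] axis [-0.904  0.027 -0.427] tip [0.6315 0.0558 0.2109] in tool [-0.0578 -0.0005  0.0198]
scene [0.483  0.3093 0.0067]
side [0.4836 0.3042 0.0049]
```

```bash
python3 - <<'E'
from h import *
for n,a,b in(("scene",(322,325,352,372),(358,335,424,395)),("side",(303,140,321,178),(268,150,301,175))):
    f=np.load(f"pics/{n}0.npz");W=cloud(n,f["p"],f["d"],camera_model(n))
    for q,t in((a,.03),(b,.02)):
        X=W[q[1]:q[3],q[0]:q[2]].reshape(-1,3);X=X[(X[:,2]>t)&(X[:,2]<.16)];print(n,np.percentile(X,[2,50,98],axis=0).round(3).tolist())
E
```

```text
scene [[0.732, 0.187, 0.034], [0.757, 0.216, 0.087], [0.772, 0.24, 0.131]]
scene [[0.646, 0.268, 0.021], [0.713, 0.324, 0.036], [0.777, 0.383, 0.042]]
side [[0.714, 0.181, 0.033], [0.732, 0.195, 0.076], [0.759, 0.219, 0.127]]
side [[0.571, 0.058, 0.02], [0.702, 0.306, 0.03], [0.771, 0.379, 0.13]]
```

```bash
python3 -m inch '-1 -0.0172 -0.0309 0 0 0 0;-1 -0.0172 -0.0309 0 0 0 0;-1 -0.0172 -0.0309 0 0 0 0;-1 -0.0172 -0.0309 0 0 0 0;-1 -0.0172 -0.0309 0 0 0 0;-1 -0.0172 -0.0309 0 0 0 0;-1 -0.0172 -0.0309 0 0 0 0;-1 -0.0172 -0.0309 0 0 0 0;-1 -0.0172 -0.0309 0 0 0 0;-1 -0.0172 -0.0309 0 0 0 0;-1 0 0 0 0 0 -0.099;-1 0 0 0 0 0 -0.099;-1 0 0 0 0 0 -0.099;-1 0 0 0 0 0 -0.099;-1 0 0 0 0 0 -0.099;-1 0 0 0 0 0 -0.099;-1 0 0 0 0 0 0'
python3 -m inch '-1 0 0 0 0 -0.073 0;-1 0 0 0 0 -0.073 0;-1 0 0 0 0 -0.073 0;-1 0 0 0 0 -0.073 0;-1 0 0 0 0 -0.073 0;-1 0 0 0 0 -0.073 0;-1 0 0 0 0 0 0;-1 0 0 0 0 0 0'
cat > fin.py <<'E'
from h import *
s=get_state();Rw=R.from_quat(s["eef_rot"]);t=np.radians(25);g=np.array([-np.cos(t),0,np.sin(t)])
tip=s["tool_pos"]+Rw.apply(np.array([0,0,-.008])+.1135*g);print("tip",tip.round(4),"axis",Rw.apply(g).round(3),"q",s["q"].round(2))
print("shift in tool",Rw.inv().apply(np.array([.483,.307,.108])-tip).round(4))
E
python3 fin.py
```

```text
clock: 20.05
tool_pos: [0.5747, 0.3657, 0.2509]
eef_rot: [0.96, 0.28, -0.0, 0.001]
contact_force: [-0.5, -0.1, -0.8]
opening: 0.176
finger_force: 35.0
clock: 20.72
tool_pos: [0.5765, 0.3659, 0.2504]
eef_rot: [0.938, 0.271, -0.208, 0.062]
contact_force: [0.5, -0.7, -1.1]
opening: 0.176
finger_force: 35.0
tip [0.4834 0.3071 0.2577] axis [-0.846 -0.534  0.001] q [-0.81  1.1   0.63  0.84 -0.47  1.76 -1.34]
shift in tool [ 0.063  -0.0007  0.1358]
```

```bash
python3 -m inch '-1 0.005 0 0.011 0 0 0;-1 0.009 0 0.0194 0 0 0;-1 0.009 0 0.0194 0 0 0;-1 0.009 0 0.0194 0 0 0;-1 0.009 0 0.0194 0 0 0;-1 0.009 0 0.0194 0 0 0;-1 0.009 0 0.0194 0 0 0;-1 0.004 0 0.0084 0 0 0;-1 0 0 0 0 0 0;-1 0 0 0 0 0 0;-1 0 0 0 0 0 0;-1 0 0 0 0 0 0;-1 0 0 0 0 0 0;-1 0 0 0 0 0 0'; python3 fin.py
python3 - <<'E'
from h import *
for n in("scene","side"):
    p,d=snapshot(n);W=cloud(n,p,d,camera_model(n));h=hsv(p)
    k=(h[...,0]>100)&(h[...,0]<130)&(h[...,1]>120)&(np.hypot(W[...,0]-.58,W[...,1]-.365)<.1)&(W[...,2]>.06)&(W[...,2]<.2);X=W[k]
    print(n,len(X),np.percentile(X,[2,50,98],axis=0).round(3).tolist())
    k=(h[...,1]<110)&(np.hypot(W[...,0]-.506,W[...,1]-.32)<.035)&(W[...,2]>.06)&(W[...,2]<.2);X=W[k]
    if len(X): print(" rod",len(X),np.percentile(X,[2,50,98],axis=0).round(3).tolist())
s=get_state();print(s["qd"].round(3),s["finger_force"],s["opening"])
E
```

```text
clock: 21.88
tool_pos: [0.5775, 0.3659, 0.1045]
eef_rot: [0.938, 0.272, -0.206, 0.062]
contact_force: [-0.1, -0.1, -2.0]
opening: 0.175
finger_force: 35.0
tip [0.4845 0.3069 0.1113] axis [-0.845 -0.535 -0.003] q [-0.81  1.24  0.6   0.96 -0.51  1.52 -1.31]
shift in tool [ 0.0003 -0.0009  0.0035]
scene 124 [[0.541, 0.338, 0.109], [0.623, 0.391, 0.12], [0.642, 0.402, 0.188]]
 rod 77 [[0.488, 0.307, 0.109], [0.506, 0.32, 0.113], [0.538, 0.334, 0.124]]
side 136 [[0.537, 0.297, 0.104], [0.58, 0.352, 0.124], [0.646, 0.439, 0.199]]
 rod 39 [[0.486, 0.302, 0.105], [0.512, 0.32, 0.111], [0.532, 0.344, 0.114]]
[ 0.     0.006 -0.002  0.002  0.001 -0.     0.001] 34.964603930711746 0.17735846195170046
```

```bash
python3 -c "
from plant import r
print(r.finish_job())"
```

```text
the job is handed in; nothing more can be done
None
```

I pulled the trigger fully in and let it go, pushed the gauge in until its collar sat on the tube's mouth, then drew it out; at 22 s I handed in with it held still and level, tip about 110 mm above the table over the disc (no verdict was returned).

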